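Hang the brownie trug on the telescoping stand and hold it up at full height

ROBOT

A 6-joint arm with a two-finger parallel gripper is mounted at the origin on a cart in front of the work surface, level with it; the furniture and walls round the work are solid. World frame = base frame: x ahead of the robot, y to its left, z up, the work surface at z = 0. Lengths are in m, angles in rad, forces in N, time in s.
With the tool pointing down it reaches from about 0.35 to 0.85 m from the base axis. Payload 8.1 kg.
Tool frame: the origin (TCP) lies between the finger pads; the fingertips stand 19 mm ahead of it and the grasp point (between the pads) is the TCP (tip_extent is the distance from the TCP to the fingertips, in m); z points along the fingers, y is the line along which they close (so a half turn about z gives the same grasp; the last joint's range is limited). The gripper opens to 93 mm and grips with 3 to 60 N. Pads are 15 mm wide; open, the fingers measure 128 mm over their backs; the gripper's body (75 mm by 188 mm) begins 65 mm behind the grasp point.
Start: joints at [-1.268, 0.13, 1.488, -0, 1.523, -0.085], TCP at [0.227, -0.555, 0.238] pointing down, gripper open.
Joint ranges: [-2.96, 2.96], [-0.89, 2.26], [0.02, 2.5], [-1.34, 4.48], [0, 2.73], [-2.66, 2.66]. Speed limits (rad/s): [2.39, 2.39, 2.79, 3.14, 3.14, 3.14].

INTERFACE

Orientations are given as a 3x3 rotation matrix whose columns are the frame's x, y, z axes.
In Python, from cell import * gives the robot as it stands.
- The arm moves only by the shell command python3 -m pendant 'ROWS' [FORCE]. ROWS is JSON, a list of rows, each a list of 3 entries, a list of its own where there are three numbers: the opening in per cent of the stroke, from 0 (shut) to 100 (fully open), then the shift along the tool's x, y, z in cm, then the turn, a rotation vector about the tool's x, y, z in rad. In form: [[jaw, [dx, dy, dz], [wx, wy, wz]], ...]. A call has 1 to 10 rows; each row is the pose to reach, as a shift and turn from the pose commanded when the call began, along the tool's axes at that moment; what a row does not reach only later rows make up. A row lasts 1/8 s, in which the tool goes at most 62.5 mm and 10.7 degrees, less where a joint would pass 70% of its speed; a pose out of reach is approached as far as the arm can. A call with a gripper value outside its range is refused whole. The fingers move at their own pace and stop on an object; FORCE is the grip in N (left out, the last holds). Time passes only in rows, so rows that repeat a pose let the fingers close. It gives the time, the measured TCP pose, the force, the opening and the grip force at its end, in the units of the state.
- sense(): the state, without advancing time (a new reading comes with each control period).
- grab_frame(name): name is "scene" or "side" or "wrist"; returns a dict with "color" (400x640x3 uint8, red, green, blue), "depth" (400x640 float32, m along the optical axis (not along the pixel's ray), 0 where there is no reading), "fx", "fy", "cx", "cy" (pixels), "rvec" (rotation vector, rad) and "tvec" (3), from world to camera coordinates, as OpenCV has them. Camera axes: x right, y down, z forward; pixel columns grow to the right and rows downward; lengths in m; the calibration is good to about 2 mm. A picture is of the moment at which its call begins.
- finish_job(): hands the job in; it is judged then, once.
Trained networks look in a picture, given as the dict that the camera call returned (one of the last four; its "shot" number tells which), for a name from the list of things; names that differ only in an ending like _2 or _b are one class to them, and where a whole thing is asked for, a point or a joint stands for the part that bears it (a point fixed in the world has none). Each returns a list of dicts, best first, with "score" (0 to 1); they miss things now and then, are a little off and sometimes report something else, mostly with a low value. They report only what shows in the picture. A call takes as long as a camera call.
- spot_in(picture, query): "at" ([column, row] in pixels, amid what is visible of it).
- landmark_of(picture, query): "at" ([column, row] in pixels: a listed point, or the origin of a listed thing).
The state is a dict: "time_s": time; "q": joint angles; "dq": joint speeds; "joint_torque": joint torques, N m; "position": TCP position; "eef_rot": TCP orientation; "force": force on the tool from outside, world axes, zero at the start; "wrist_torque": the same for the moment, N m; "finger_gap": finger opening in m; "grasp_force": force on a finger pad.
Only numpy, scipy, OpenCV 4.12 (cv2) and the standard library are available. Lean on these libraries where they do the work, as an engineer would, in place of code of your own. Each camera call takes 0.05 s, during which the arm holds its last target. There are 200 camera calls.

TASK

Pick up the small wooden trug with the brownie in it by its steel handle and hang it upright by that handle on the two-pronged hook of the telescoping display stand, then let go of it. Then squeeze in the button on the side of the stand's black head and, with it squeezed, pull the head up past the half-way catch to the second, topmost stop. Finish while holding the head up there, fully extended, with the trug still hanging freely with its brownie in it; leave the things around alone.

Things in the scene. Friction and masses are not known exactly. Their poses are not given: they have to be found in the camera images.
- trug_bar (a point): Centre of the straight round steel bar (10 mm thick, straight for 108 mm along the point's y axis) on top of the arch handle of a loose open wooden trug, 112 mm above the trug's underside. z is up. The tray is 100 (x) x 130 (y) x 42 mm high; the arch's uprights stand at y = +-68 mm. About 0.25 kg with the brownie. It hangs equally well either way round.
- trug: The trug itself: origin at the centre of its underside, axes as trug_bar. It stands on the worktop at the start. To hang it, the prongs have to pass through the arch, between bar and tray (a clear height of 65 mm): it comes on from beyond the prongs' ends with the bar above them and the tray below.
- brownie: A loose chocolate brownie, 59 x 76 x 36 mm, lying in the trug's tray; origin at the centre of its underside. It stays in the trug.
- hook_seat (a point): Where the bar's centre lies when the trug hangs: midway between the hook's two prongs, over their dip. -x points out along the prongs, away from the mast (axis 115 mm at +x), y across them. The bar lies along y over both. 159 mm above the worktop while the mast is down (the hung trug then clears the worktop by 45 mm); rises with the mast. The head is 100 mm away at +x, its top 41 mm higher.
- prong_tip (a point): Between the upturned ends of the two prongs, at their highest point: 21 mm further out (-x) than hook_seat and 17 mm higher. Axes as hook_seat. The prongs are 8 mm steel rods 66 mm apart (at y = +-33 mm), so fingers gripping the bar at its middle go down between them. In the dip the rods' upper side is 5 mm below hook_seat, their underside 13 mm.
- head (a point): Centre of the stand's black plastic head, a rounded block on top of the mast, 30 (x) x 36 (y) x 40 (z) mm, 180 mm above the worktop when down. -x is towards the hook, +x the side with the button. Grip it from above across x; fingertips may go down to 20 mm below this centre (a collar and the hook's root lie beneath). It slides vertically only. The stand's round foot, 110 mm across, is fixed.
- button_face (a point): Centre of the outer face of the grey squeeze button on the head's +x side, 20 mm wide (y) and 26 mm high, at the height of the head's centre. Out, its face stands 23 mm from the mast's axis (8 mm proud of the head), so head and button together measure 38 mm across x.
- button (a joint): Travel of the button into the head in m: 0 out, 0.006 fully in. Spring: 2 N to start, 6.3 N fully in; it comes out again when let go. A grip of 25 to 40 N across x on head and button presses it fully and carries the pull. Pressed at least 0.005 it frees the mast; otherwise the mast is caught (with 1.5 mm play).
- mast (a joint): How far the mast is pulled up, in m: 0 down, at about 0.044 the first stop (a catch that takes hold only if the button is out there), at 0.090 the second stop, the hard upper end. There is no catch at the second stop: let go, the mast sinks back. Lifting the mast with the hung trug takes about 8 N.
- tape_roll: A bystander: roll of brown tape lying flat, 76 mm across, 18 high; leave it alone. Origin: centre of its underside.
- ramekin: A bystander: cream ceramic ramekin, 82 mm across, 48 high; leave it alone. Origin: centre of its underside.
- tongs: A bystander: steel pastry tongs lying flat, 49 x 249 x 24 mm, long axis y; leave them alone. Origin: centre of the underside.
- scraper: A bystander: bench scraper with wooden grip, 93 x 130 x 22 mm; leave it alone. Origin: centre of its underside.

How it is judged:
On the way, in this order (a step that is already met when the one before it is completed fails the run):
1. the trug hangs by its handle on both prongs of the hook, let go, with the mast still down (x of trug_bar in the frame of hook_seat between -0.015 and 0.02 m and y of trug_bar in the frame of hook_seat between -0.022 and 0.022 m and z of trug_bar in the frame of hook_seat between -0.008 and 0.01 m and contact force between trug and mast above 0.5 N and angle between trug's own z axis and vertical below 0.25 rad and contact force between trug and the arm below 0.1 N and value of joint mast below 0.01 m), for 0.3 s.
2. the button is squeezed in with the mast still down (value of joint button above 0.0045 m and value of joint mast below 0.01 m), for 0.05 s.
At the end, for the whole second after the job is handed in: Mast within 5 mm of its second stop (90 mm), the fingers gripping the head (over 2 N); trug hanging untouched and upright (0.25 rad), bar in the hook seat (-15/+20 mm along the prongs, 22 mm across, -8/+10 mm in height), brownie in its tray (value of joint mast above 0.085 m and contact force between the fingers and mast above 2 N and distance between the grasp point and head below 0.04 m and x of trug_bar in the frame of hook_seat between -0.015 and 0.02 m and y of trug_bar in the frame of hook_seat between -0.022 and 0.022 m and z of trug_bar in the frame of hook_seat between -0.008 and 0.01 m and contact force between trug and mast above 0.5 N and angle between trug's own z axis and vertical below 0.25 rad and contact force between trug and the arm below 0.1 N and z of brownie in the frame of trug between -0.01 and 0.03 m and horizontal distance between brownie and trug below 0.05 m); the arm keeps its last pose, push and grip.
It fails at once if the trug is tipped by more than 0.7 rad (angle between trug's own z axis and vertical above 0.7 rad).
It fails at once if the tape roll is moved by more than 3 cm (distance of tape_roll from where it was at the start of the episode above 0.03 m).
It fails at once if the ramekin is moved by more than 3 cm (distance of ramekin from where it was at the start of the episode above 0.03 m).
It fails at once if the tongs is moved by more than 3 cm (distance of tongs from where it was at the start of the episode above 0.03 m).
It fails at once if the bench scraper is moved by more than 3 cm (distance of scraper from where it was at the start of the episode above 0.03 m).
It also fails if it takes over 50 s, if anything falls off the work surface, if the arm or the gripper's body presses on something with over 40 N, if the wrist force passes 120 N, or if a joint passes its speed limit or range.

## Working session

There is one attempt and no reset: what is moved stays moved. The work goes in short steps, Python scripts to look and compute and a shell command to move; the robot and the scene stay as the last step left them, time stands still between calls to the robot, and variables do not carry over. Pictures are saved under pics/ and viewed, at most 10 in all, crops included, and the job is handed in when it is done.

```bash
mkdir -p pics; cat > h.py <<'E'
from cell import *
import numpy as np, cv2
def pix(f,uv,r=2):
    u,v=int(round(uv[0])),int(round(uv[1]))
    d=f["depth"][max(0,v-r):v+r+1,max(0,u-r):u+r+1]; d=d[d>0]
    return np.median(d) if d.size else 0
def ray(f,uv):
    R=cv2.Rodrigues(np.array(f["rvec"],float))[0]; t=np.array(f["tvec"],float)
    c=-R.T@t; d=R.T@np.array([(uv[0]-f["cx"])/f["fx"],(uv[1]-f["cy"])/f["fy"],1.]); return c,d
def atz(f,uv,z):
    c,d=ray(f,uv); return c+d*(z-c[2])/d[2]
def atd(f,uv,r=2):
    c,d=ray(f,uv); return c+d*pix(f,uv,r)
def proj(f,p):
    return cv2.projectPoints(np.array([p],float),np.array(f["rvec"],float),np.array(f["tvec"],float),np.array([[f["fx"],0,f["cx"]],[0,f["fy"],f["cy"]],[0,0,1.]]),None)[0].ravel()
def tool(p):
    s=sense(); return np.array(s["eef_rot"]).T@(np.array(p)-np.array(s["position"]))*100
E
cat > a.py <<'E'
from h import *
np.set_printoptions(precision=3,suppress=True)
Z=dict(trug_bar=.112,trug=0,hook_seat=.159,prong_tip=.176,head=.18,button_face=.18,brownie=.006,tape_roll=0,ramekin=0,tongs=0,scraper=0)
for n in("scene","side"):
    f=grab_frame(n); cv2.imwrite(f"pics/{n}0.png",f["color"][...,::-1])
    for q,z in Z.items():
        for r in landmark_of(f,q)[:2]:
            if r["score"]>.3: print(n,q,round(r["score"],2),np.round(r["at"]),atz(f,r["at"],z),atd(f,r["at"]))
s=sense();print(s["position"],np.array(s["eef_rot"]))
E
python3 a.py
```

```text
scene trug_bar 0.71 [438. 233.] [0.469 0.366 0.112] [0.468 0.366 0.111]
scene trug 0.73 [431. 261.] [0.497 0.368 0.   ] [0.723 0.407 0.228]
scene hook_seat 0.65 [397. 209.] [0.468 0.212 0.159] [ 0.111  0.104 -0.144]
scene prong_tip 0.82 [399. 205.] [0.464 0.215 0.176] [ 0.118  0.112 -0.112]
scene prong_tip 0.39 [435. 260.] [0.661 0.406 0.176] [0.713 0.415 0.228]
scene head 0.89 [363. 198.] [0.489 0.089 0.18 ] [0.492 0.09  0.182]
scene brownie 0.5 [435. 260.] [0.494 0.378 0.006] [0.714 0.414 0.227]
scene tape_roll 0.65 [364. 196.] [ 0.259 -0.     0.   ] [0.489 0.094 0.192]
scene tongs 0.49 [268. 193.] [ 0.43 -0.38  0.  ] [ 0.619 -0.232  0.18 ]
scene scraper 0.62 [433. 263.] [0.503 0.374 0.   ] [0.725 0.412 0.226]
side trug_bar 0.72 [330. 280.] [0.487 0.367 0.112] [ 0.484  0.274 -0.002]
side prong_tip 0.75 [336. 238.] [0.467 0.225 0.176] [0.46  0.098 0.049]
side head 0.56 [336. 214.] [0.466 0.102 0.18 ] [0.467 0.109 0.186]
side brownie 0.55 [333. 301.] [0.474 0.372 0.006] [0.475 0.388 0.028]
side tape_roll 0.51 [288. 252.] [0.652 0.134 0.   ] [ 0.652  0.133 -0.   ]
side ramekin 0.7 [344. 212.] [ 0.42  -0.115  0.   ] [ 0.422 -0.092  0.02 ]
side tongs 0.58 [336. 181.] [ 0.447 -0.346  0.   ] [ 0.446 -0.35  -0.004]
side scraper 0.57 [328. 152.] [ 0.489 -0.61   0.   ] [ 0.489 -0.589  0.013]
[ 0.227 -0.555  0.238] [[ 0.926  0.378  0.   ]
 [ 0.378 -0.926 -0.   ]
 [ 0.     0.    -1.   ]]
```

View pics/scene0.png

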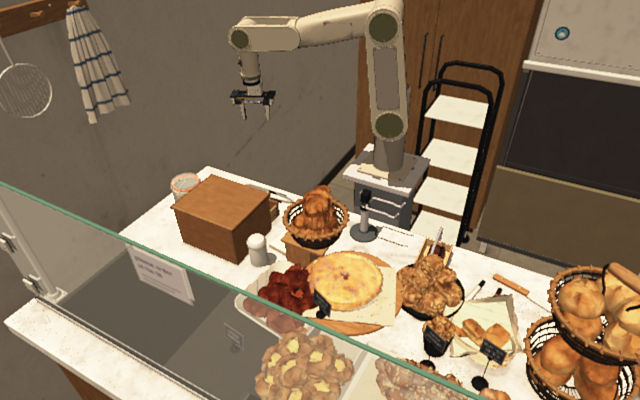

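View pics/side0.png

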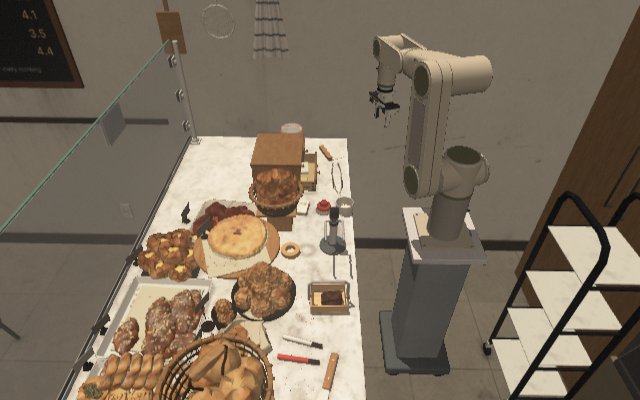

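The side view shows the trug near pixel (329,298) with its bar across the image, roughly along world x. The stand is at (333,235) with its prongs towards the trug. Next I move the wrist camera over them.

```bash
python3 -m pendant '[[100,[0,0,-12],[0,0,0]],[100,[0,0,-21],[0,0,0]],[100,[0,0,-21],[0,0,0]],[100,[35,-35,-21],[0,0,0.39]],[100,[35,-35,-21],[0,0,0.39]],[100,[35,-35,-21],[0,0,0.39]],[100,[35,-35,-21],[0,0,0.39]],[100,[35,-35,-21],[0,0,0.39]],[100,[35,-35,-21],[0,0,0.39]],[100,[35,-35,-21],[0,0,0.39]]]'; python3 -c "
from h import *
print(tool([.42,.25,.40]),sense()['q'],sense()['eef_rot'])"
```

```text
time_s: 2.45
position: [0.3964, -0.1506, 0.4453]
eef_rot: [[1.0, -0.003, 0.001], [-0.003, -1.0, -0.0], [0.001, 0.0, -1.0]]
force: [0.6, 0.0, 0.5]
finger_gap: 0.0931
grasp_force: 0.0
[  2.24818242 -40.0661528    4.51911529] [-4.84067006e-01 -3.28974826e-01  1.54144431e+00  3.80105970e-05
  1.92812099e+00  1.08934232e+00] [[ 9.99996212e-01 -2.59987748e-03  9.03609065e-04]
 [-2.59948534e-03 -9.99996527e-01 -4.34877689e-04]
 [ 9.04736555e-04  4.32527123e-04 -9.99999497e-01]]
```

```bash
python3 -m pendant '[[100,[3,-40,2],[0,0,0]],[100,[3,-40,2],[0,0,0]],[100,[3,-40,2],[0,0,0]],[100,[3,-40,2],[0,0,0]],[100,[3,-40,2],[0,0,0]],[100,[3,-40,2],[0,0,0]],[100,[3,-40,2],[0,0,0]],[100,[3,-40,2],[0,0,0]]]'; cat > b.py <<'E'
from h import *
import sys
np.set_printoptions(precision=3,suppress=True)
Z=dict(trug_bar=.112,trug=0,hook_seat=.159,prong_tip=.176,head=.18,button_face=.18,brownie=.006)
f=grab_frame("wrist"); cv2.imwrite(f"pics/{sys.argv[1]}.png",f["color"][...,::-1])
for q,z in Z.items():
    for r in landmark_of(f,q)[:1]: print(q,round(r["score"],2),np.round(r["at"]),atz(f,r["at"],z),atd(f,r["at"]))
E
python3 b.py w1
```

```text
time_s: 3.45
position: [0.4266, 0.2491, 0.4243]
eef_rot: [[1.0, 0.001, -0.001], [0.001, -1.0, -0.0], [-0.001, 0.0, -1.0]]
force: [-0.2, 0.7, -0.4]
finger_gap: 0.0929
grasp_force: 0.0
trug_bar 0.67 [219. 115.] [0.49  0.371 0.112] [0.49  0.37  0.116]
trug 0.3 [222. 114.] [0.491 0.396 0.   ] [0.491 0.367 0.112]
prong_tip 0.64 [237. 118.] [0.487 0.334 0.176] [0.484 0.366 0.028]
head 0.72 [458. 133.] [0.472 0.092 0.18 ] [0.473 0.1   0.199]
button_face 0.62 [458. 131.] [0.474 0.093 0.18 ] [0.475 0.101 0.199]
brownie 0.77 [238. 117.] [0.486 0.369 0.006] [0.487 0.365 0.028]
```

View pics/w1.png

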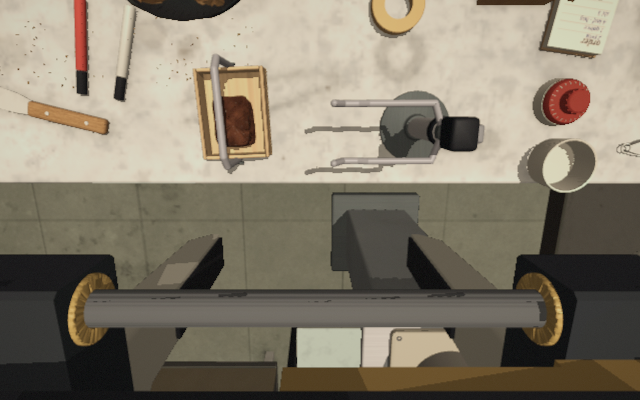

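The picture shows the trug bar running from about (217,64) to (229,163). The prong ends are at (336,103) and (334,162), and the head top is at (459,133). The bar is slightly rotated, so I'll compute its geometry.

```bash
cat > c.py <<'E'
from h import *
np.set_printoptions(precision=4,suppress=True)
f=grab_frame("wrist"); d=f["depth"]; h,w=d.shape
u,v=np.meshgrid(np.arange(w),np.arange(h)); 
R=cv2.Rodrigues(np.array(f["rvec"],float))[0]; t=np.array(f["tvec"],float)
P=(np.stack([(u-f["cx"])/f["fx"]*d,(v-f["cy"])/f["fy"]*d,d],-1)-t)@R
def box(u0,u1,v0,v1,z0,z1):
    m=(u>=u0)&(u<u1)&(v>=v0)&(v<v1)&(d>0)&(P[...,2]>z0)&(P[...,2]<z1); return P[m]
def line(p,n):
    c=p.mean(0); e=np.linalg.svd(p-c)[2][0]; e=e*np.sign(e[0]+e[1]); s=(p-c)@e
    print(n,len(p),"mid",c+e*(s.min()+s.max())/2,"len",np.ptp(s),"dir",e,"ang",np.degrees(np.arctan2(e[1],e[0])),"z",np.percentile(p[:,2],[5,50,95]))
line(box(195,245,45,180,.104,.125),"bar")
line(box(325,400,90,115,.13,.19),"prongA"); line(box(325,400,148,172,.13,.19),"prongB")
q=box(430,500,100,165,.193,.21); print("head",q.min(0),q.max(0),np.median(q,0),cv2.minAreaRect((q[:,:2]*1000).astype(np.float32)))
print(sense()["position"])
for g in(box(325,345,90,115,.13,.2),box(325,345,148,172,.13,.2)):
    print("tipmax y",g[:,1].max(),g[:,2].max())
E
python3 c.py
```

```text
bar 874 mid [0.4924 0.3706 0.1145] len 0.13887024059197867 dir [ 0.9991  0.0424 -0.0003] ang 2.42916332083414 z [0.1078 0.1153 0.1175]
prongA 523 mid [0.5041 0.1921 0.1585] len 0.08341898407487758 dir [-0.0127  0.9937  0.1115] ang 90.73156653534909 z [0.1521 0.1572 0.1742]
prongB 496 mid [0.4386 0.1898 0.1582] len 0.08638212725527444 dir [-0.0026  0.9965  0.0839] ang 90.14778663160322 z [0.1518 0.1571 0.1732]
head [0.454  0.072  0.1931] [0.4895 0.1082 0.2019] [0.4722 0.0944 0.199 ] ((471.7381591796875, 90.05319213867188), (36.174659729003906, 35.35369110107422), 89.75318908691406)
[0.4272 0.2467 0.4253]
tipmax y 0.23218905545868268 0.17670287996300482
tipmax y 0.23179676839570632 0.17662753800901992
```

```bash
python3 -m pendant '[[60,[6.5,-12.3,14],[0,0,-0.04]],[60,[6.5,-12.3,22],[0,0,-0.04]],[60,[6.5,-12.3,22],[0,0,-0.04]],[60,[6.5,-12.3,22],[0,0,-0.04]],[60,[6.5,-12.3,22],[0,0,-0.04]],[60,[6.5,-12.3,22],[0,0,-0.04]]]'; python3 -c "
from h import *
print(tool([.4924,.3706,.112]),sense()['position'])
f=grab_frame('side')
print([(r['score'],atz(f,r['at'],.112)) for r in landmark_of(f,'trug_bar')[:1]])"
```

```text
time_s: 4.65
position: [0.4922, 0.3699, 0.205]
eef_rot: [[0.999, 0.038, -0.001], [0.038, -0.999, -0.001], [-0.001, 0.001, -1.0]]
force: [-0.5, -0.0, 0.2]
finger_gap: 0.0556
grasp_force: 0.0
[ 0.03003714 -0.07395713  9.29809306] [0.49221291 0.36992194 0.2049817 ]
[(0.9, array([0.48736562, 0.36363065, 0.112     ]))]
```

```bash
python3 -m pendant '[[60,[0,0,5],[0,0,0]],[60,[0,0,9.2],[0,0,0]],[60,[0,0,9.2],[0,0,0]],[0,[0,0,9.2],[0,0,0]],[0,[0,0,9.2],[0,0,0]],[0,[0,0,9.2],[0,0,0]],[0,[0,0,9.2],[0,0,0]],[0,[0,0,9.2],[0,0,0]]]' 30; python3 -m pendant '[[0,[0,0,-2.5],[0,0,0]],[0,[0,0,-5.5],[0,0,0]],[0,[0,0,-8.4],[0,0,0]],[0,[0,0,-8.4],[0,0,0]],[0,[0,0,-8.4],[0,0,0.04]],[0,[0,0,-8.4],[0,0,0.04]]]'; python3 - <<'E'
from h import *
print(tool([.4714,.2075,.195]))
f=grab_frame("side"); cv2.imwrite("pics/s2.png",cv2.resize(f["color"][150:350,220:460,::-1],None,fx=3,fy=3))
f=grab_frame("wrist"); cv2.imwrite("pics/w2.png",f["color"][...,::-1])
E
```

```text
time_s: 5.75
position: [0.4923, 0.3704, 0.1132]
eef_rot: [[0.999, 0.038, 0.0], [0.038, -0.999, 0.0], [0.0, -0.0, -1.0]]
force: [0.2, 0.2, 0.9]
finger_gap: 0.0103
grasp_force: 0.6
time_s: 6.5
position: [0.4915, 0.3698, 0.1948]
eef_rot: [[1.0, -0.002, -0.002], [-0.002, -1.0, -0.002], [-0.002, 0.002, -1.0]]
force: [-0.4, -0.4, -1.4]
finger_gap: 0.0088
grasp_force: 30.0
[-1.97573513e+00  1.62315173e+01  7.46020476e-03]
```

View pics/s2.png

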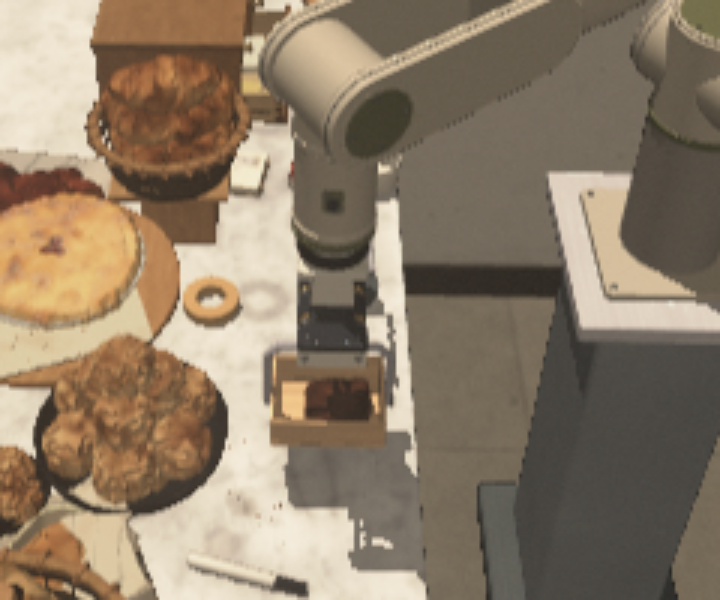

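View pics/w2.png

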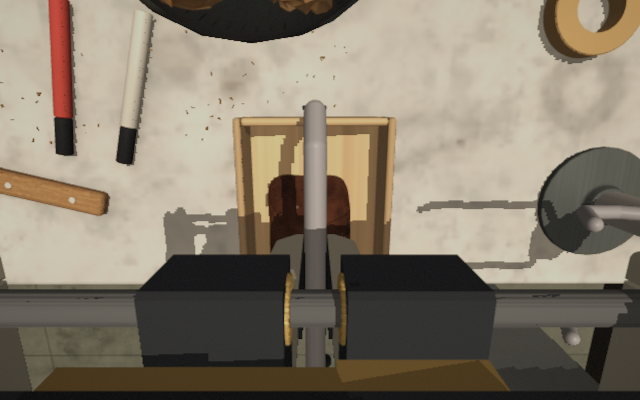

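The trug is held level. Crops: the trug is at (328,405), and the wrist view has the bar at column 315, centred between the fingers. Next I carry it in over the prongs.

```bash
python3 -m pendant '[[0,[-1,2,0],[0,0,0]],[0,[-2,4.5,0],[0,0,0]],[0,[-2,7,0],[0,0,0]],[0,[-2,9.5,0],[0,0,0]],[0,[-2,12,0],[0,0,0]],[0,[-2,14.5,0],[0,0,0]],[0,[-2,16.2,0],[0,0,0]],[0,[-2,16.2,0],[0,0,0]],[0,[-2,16.2,0],[0,0,0]]]'; python3 - <<'E'
from h import *
print(tool([.4714,.2075,.159]),sense()["force"])
f=grab_frame("wrist"); cv2.imwrite("pics/w3.png",f["color"][...,::-1])
for n in("scene","side"):
    f=grab_frame(n)
    for q,z in dict(trug_bar=.195,prong_tip=.176,head=.18).items():
        for r in landmark_of(f,q)[:1]: print(n,q,r["score"],r["at"],atz(f,r["at"],z))
E
```

```text
time_s: 7.72
position: [0.472, 0.2089, 0.197]
eef_rot: [[1.0, -0.002, 0.0], [-0.002, -1.0, 0.001], [0.0, -0.001, -1.0]]
force: [-0.1, 0.2, -2.2]
finger_gap: 0.009
grasp_force: 30.0
[-0.0578764   0.14133859  3.7973408 ] [-0.10972128  0.15886437 -2.17054553]
scene trug_bar 0.82 [395.9, 197.9] [0.45350774 0.1996538  0.195     ]
scene prong_tip 0.8 [399.3, 207.7] [0.4764749  0.22272557 0.176     ]
scene head 0.81 [367.0, 197.0] [0.4770323  0.10057031 0.18      ]
side trug_bar 0.83 [336.2, 229.9] [0.46632873 0.20262869 0.195     ]
side prong_tip 0.49 [336.5, 238.0] [0.46503042 0.22484001 0.176     ]
```

View pics/w3.png

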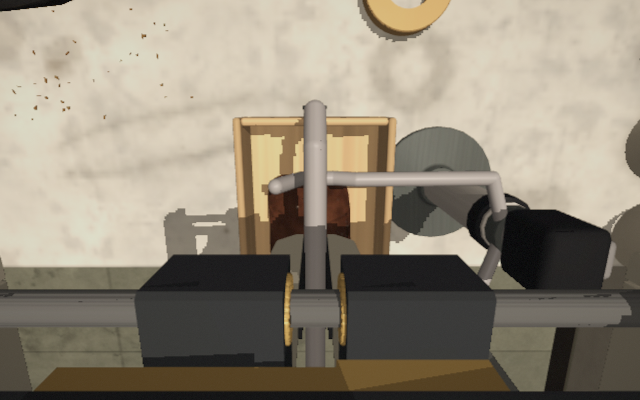

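The far prong tip at (280,186) lies beyond the bar, which is at column 315 and above the dip. Next I lower the trug until the prongs take its weight.

```bash
python3 -m pendant '[[0,[0,0,1.2],[0,0,0]],[0,[0,0,2.4],[0,0,0]],[0,[0,0,3.3],[0,0,0]],[0,[0,0,3.6],[0,0,0]],[0,[0,0,3.6],[0,0,0]],[0,[0,0,3.6],[0,0,0]]]'; python3 -c "
from h import *
f=grab_frame('wrist');print(sense()['force'],sense()['position'])"
```

```text
time_s: 8.93
position: [0.4722, 0.2084, 0.1615]
eef_rot: [[1.0, -0.002, 0.001], [-0.002, -1.0, 0.0], [0.001, -0.0, -1.0]]
force: [0.1, 0.9, -1.9]
finger_gap: 0.0089
grasp_force: 30.0
[-0.33888768  0.16996632 -2.90753206] [0.47226396 0.20845115 0.16151906]
```

```bash
python3 -m pendant '[[0,[0,0,0.2],[0,0,0]],[0,[0,0,0.3],[0,0,0]],[0,[0,0,0.3],[0,0,0]]]'
```

```text
time_s: 9.35
position: [0.4725, 0.2085, 0.1593]
eef_rot: [[1.0, -0.002, 0.002], [-0.002, -1.0, 0.0], [0.002, -0.0, -1.0]]
force: [-2.3, -1.2, 6.3]
finger_gap: 0.0089
grasp_force: 30.0
```

```bash
python3 -m pendant '[[20,[0,0,0],[0,0,0]],[35,[0,0,0],[0,0,0]],[35,[0,0,0],[0,0,0]],[35,[0,0,0],[0,0,0]],[35,[0,0,-2],[0,0,0]],[35,[0,0,-5],[0,0,0]],[60,[0,0,-10],[0,0,0]],[60,[0,0,-14],[0,0,0]],[60,[0,0,-14],[0,0,0]],[60,[0,0,-14],[0,0,0]]]'; python3 - <<'E'
from h import *
f=grab_frame("wrist"); cv2.imwrite("pics/w4.png",f["color"][...,::-1])
for q,z in dict(trug_bar=.159,head=.18,button_face=.18,brownie=.053).items():
    for r in landmark_of(f,q)[:1]: print(q,r["score"],r["at"],atz(f,r["at"],z))
f=grab_frame("side"); cv2.imwrite("pics/s4.png",cv2.resize(f["color"][180:300,270:410,::-1],None,fx=5,fy=5))
print(sense()["position"])
E
```

```text
time_s: 10.6
position: [0.4717, 0.2083, 0.2973]
eef_rot: [[1.0, -0.002, -0.001], [-0.002, -1.0, -0.0], [-0.001, 0.0, -1.0]]
force: [-0.6, 0.0, -0.9]
finger_gap: 0.0554
grasp_force: 0.0
trug_bar 0.83 [315.9, 197.9] [0.46975568 0.20741992 0.159     ]
head 0.62 [465.5, 202.8] [0.47072053 0.09155202 0.18      ]
brownie 0.85 [315.8, 182.6] [0.46183751 0.20727153 0.053     ]
[0.47150781 0.20819818 0.29689378]
```

View pics/w4.png

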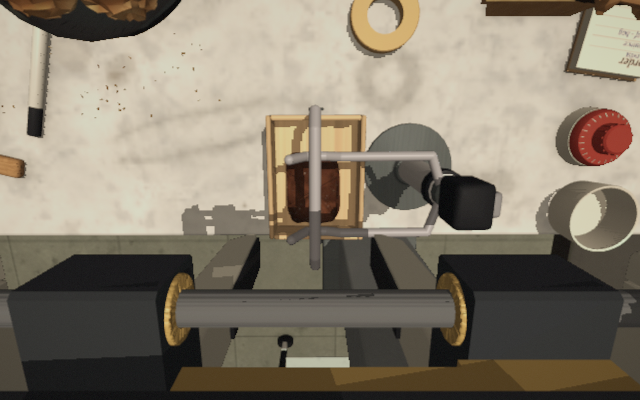

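View pics/s4.png

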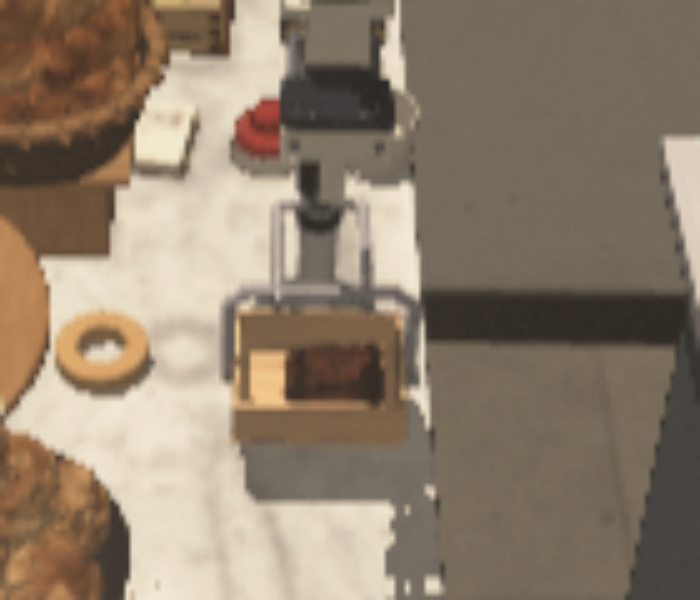

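The trug hangs on both prongs (crop bar at (320,295)) with its brownie in it. Next I go over the head.

```bash
python3 -m pendant '[[65,[0,6,0],[0,0,0]],[65,[0,11.8,0],[0,0,0]],[65,[0,11.8,0],[0,0,0]],[65,[0,11.8,0],[0,0,0]],[65,[0,11.8,5],[0,0,0]],[65,[0,11.8,5],[0,0,0]]]' 35; python3 - <<'E'
from h import *
print(tool([.4714,.090,.185]))
f=grab_frame("side"); 
for q,z in dict(trug_bar=.159,head=.18).items():
    for r in landmark_of(f,q)[:1]: print(q,r["score"],r["at"],atz(f,r["at"],z))
E
```

```text
time_s: 11.65
position: [0.469, 0.0914, 0.2439]
eef_rot: [[1.0, -0.0, -0.008], [-0.0, -1.0, -0.0], [-0.008, 0.0, -1.0]]
force: [0.2, -0.4, 0.6]
finger_gap: 0.0601
grasp_force: 0.0
[0.29098554 0.13912278 5.89075361]
trug_bar 0.71 [333.5, 236.5] [0.47493601 0.2003589  0.159     ]
head 0.73 [336.6, 209.9] [0.46161122 0.07551304 0.18      ]
```

```bash
python3 -m pendant '[[65,[0,0.1,2.5],[0,0,0]],[65,[0,0.1,5],[0,0,0]],[65,[0,0.1,6],[0,0,0]],[65,[0,0.1,6],[0,0,0]],[65,[0,0.1,6],[0,0,0]]]'; python3 -c "
from h import *
f=grab_frame('side'); cv2.imwrite('pics/s5.png',cv2.resize(f['color'][180:300,270:410,::-1],None,fx=5,fy=5))"
```

```text
time_s: 12.42
position: [0.4726, 0.0895, 0.1897]
eef_rot: [[1.0, -0.002, 0.002], [-0.002, -1.0, 0.0], [0.002, -0.0, -1.0]]
force: [-0.3, 0.0, 0.2]
finger_gap: 0.0603
grasp_force: 0.0
```

View pics/s5.png

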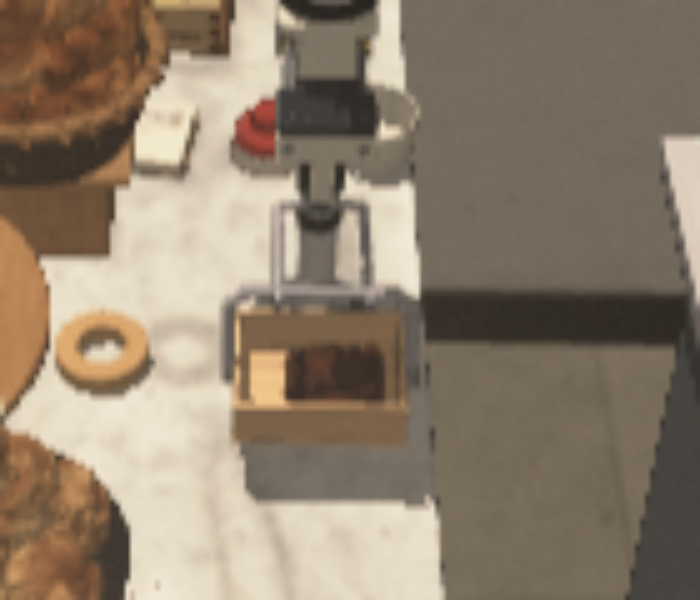

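The fingers straddle the head (crop (320,190)) and the trug hangs undisturbed at (320,370). Next I squeeze, 3 mm lower.

```bash
python3 -m pendant '[[65,[0,0,0.3],[0,0,0]],[0,[0,0,0.3],[0,0,0]],[0,[0,0,0.3],[0,0,0]],[0,[0,0,0.3],[0,0,0]],[0,[0,0,0.3],[0,0,0]],[0,[0,0,0.3],[0,0,0]],[0,[0,0,0.3],[0,0,0]],[0,[0,0,0.3],[0,0,0]]]' 37
```

```text
time_s: 13.48
position: [0.4717, 0.092, 0.1851]
eef_rot: [[1.0, -0.0, 0.0], [-0.0, -1.0, 0.004], [0.0, -0.004, -1.0]]
force: [2.2, 16.2, -2.5]
finger_gap: 0.0301
grasp_force: 37.0
```

```bash
python3 -m pendant '[[0,[0,-0.2,0],[0,0,0]],[0,[0,-0.2,0],[0,0,0]],[0,[0,-0.2,-0.6],[0,0,0]],[0,[0,-0.2,-1.4],[0,0,0]],[0,[0,-0.2,-2.2],[0,0,0]],[0,[0,-0.2,-3.0],[0,0,0]],[0,[0,-0.2,-3.0],[0,0,0]],[0,[0,-0.2,-3.0],[0,0,0]]]'
```

```text
time_s: 14.48
position: [0.4717, 0.0921, 0.2145]
eef_rot: [[1.0, -0.002, -0.0], [-0.002, -1.0, 0.001], [-0.0, -0.001, -1.0]]
force: [2.8, 7.1, -5.4]
finger_gap: 0.0302
grasp_force: 37.0
```

```bash
python3 -m pendant '[[0,[0,-0.1,-0.8],[0,0,0]],[0,[0,-0.1,-1.7],[0,0,0]],[0,[0,-0.1,-2.6],[0,0,0]],[0,[0,-0.1,-3.5],[0,0,0]],[0,[0,-0.1,-4.4],[0,0,0]],[0,[0,-0.1,-5.2],[0,0,0]],[0,[0,-0.1,-5.7],[0,0,0]],[0,[0,-0.1,-6],[0,0,0]],[0,[0,-0.1,-6],[0,0,0]],[0,[0,-0.1,-6],[0,0,0]]]'; python3 - <<'E'
from h import *
for n in("side","scene"):
    f=grab_frame(n)
    if n=="side": cv2.imwrite('pics/s6.png',cv2.resize(f['color'][160:300,270:410,::-1],None,fx=4,fy=4))
    for q,z in dict(trug_bar=.249,head=.27).items():
        for r in landmark_of(f,q)[:1]: print(n,q,r["score"],r["at"],atz(f,r["at"],z))
print(sense()["force"],sense()["position"])
E
```

```text
time_s: 15.72
position: [0.4716, 0.0922, 0.2751]
eef_rot: [[1.0, -0.002, -0.0], [-0.002, -1.0, -0.0], [-0.0, 0.0, -1.0]]
force: [2.0, 1.0, -4.0]
finger_gap: 0.0304
grasp_force: 37.0
side trug_bar 0.59 [334.3, 218.3] [0.47492238 0.19980317 0.249     ]
side head 0.72 [335.4, 194.8] [0.46970667 0.09345809 0.27      ]
scene trug_bar 0.76 [399.3, 186.9] [0.4578756  0.20866733 0.249     ]
scene head 0.76 [363.5, 175.7] [0.48033682 0.08435258 0.27      ]
[ 2.41610215 -0.33671361 -5.1041414 ] [0.47163261 0.09219854 0.27500125]
```

View pics/s6.png

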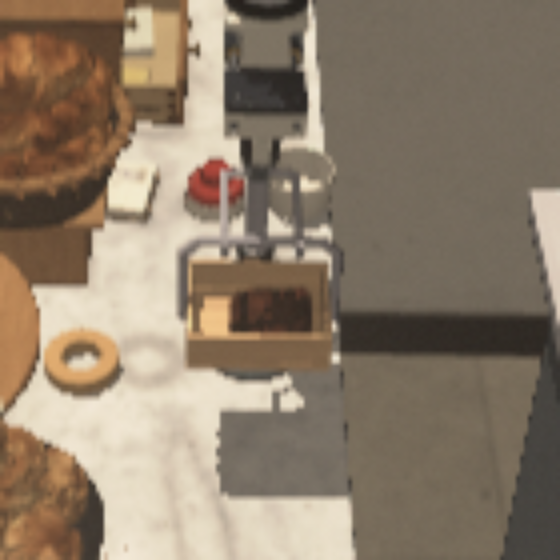

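The trug (crop (260,310)) has risen with the mast and the brownie is in it. I feel for the hard stop with a few mm more.

```bash
python3 -m pendant '[[0,[0,0,-0.15],[0,0,0]],[0,[0,0,-0.3],[0,0,0]],[0,[0,0,-0.3],[0,0,0]],[0,[0,0,-0.3],[0,0,0]]]'
```

```text
time_s: 16.52
position: [0.4715, 0.0922, 0.2752]
eef_rot: [[1.0, -0.002, -0.002], [-0.002, -1.0, -0.0], [-0.002, 0.0, -1.0]]
force: [11.1, 0.8, -21.5]
finger_gap: 0.0298
grasp_force: 37.0
```

Firmly at the hard stop. I ease off slightly, check it holds, and hand in.

```bash
python3 -m pendant '[[0,[0,0,0.15],[0,0,0]],[0,[0,0,0.15],[0,0,0]],[0,[0,0,0.15],[0,0,0]],[0,[0,0,0.15],[0,0,0]],[0,[0,0,0.15],[0,0,0]],[0,[0,0,0.15],[0,0,0]]]' && python3 -c "
from cell import *
print(finish_job())"
```

```text
time_s: 17.27
position: [0.4716, 0.0922, 0.2752]
eef_rot: [[1.0, -0.002, -0.001], [-0.002, -1.0, -0.0], [-0.001, 0.0, -1.0]]
force: [7.5, -0.6, -13.3]
finger_gap: 0.0297
grasp_force: 37.0
the job is handed in; nothing more can be done
None
```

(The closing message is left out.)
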